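# Zero the spring gauge, then pull it out to the mark and hold

## Robot

A 7-joint arm with a two-finger parallel gripper is mounted at the origin on a cart in front of the work surface, level with it; the furniture and walls round the work are solid. World frame = base frame: x ahead of the robot, y to its left, z up, the work surface at z = 0. Lengths are in m, angles in rad, forces in N, time in s.
With the tool pointing down it reaches from about 0.4 to 0.85 m from the base axis. Payload 10.4 kg.
Tool frame: the origin (TCP) lies between the finger pads; the fingertips stand 14 mm ahead of it and the grasp point (between the pads) lies 5 mm behind it; z points along the fingers, y is the line along which they close (so a half turn about z gives the same grasp; the last joint's range is limited). The gripper opens to 87 mm and grips with 3 to 60 N. Pads are 19 mm wide; open, the fingers measure 117 mm over their backs; the gripper's body (75 mm by 190 mm) begins 51 mm behind the grasp point.
Start: joints at [-1.363, 0.332, -0.065, 1.46, 0.022, 1.35, -0.088], TCP at [0.143, 0.608, 0.237] pointing down, gripper open.
Joint ranges: [-2.6, 2.6], [-0.5, 2.12], [-1.47, 1.34], [0.16, 2.42], [-1.27, 4.41], [0.06, 2.06], [-2.6, 2.6]. Speed limits (rad/s): [2.22, 2.22, 2.79, 2.79, 3.14, 3.14, 3.14].

## Interface

Orientations are given as a unit quaternion [x, y, z, w].
In Python, from bench import * gives the robot as it stands.
- The arm moves only by the tool drive_tool, never from a script. Its argument "deltas" is a list of rows, each a list of 7 numbers: the turn, a rotation vector about the tool's x, y, z in degrees, then the shift along the tool's x, y, z in m, then the closure, from -1 (fully open) to 1 (shut). A call has 1 to 12 rows; each row is the pose to reach, as a shift and turn from the pose commanded when the call began, along the tool's axes at that moment; what a row does not reach only later rows make up. A row lasts 1/10 s, in which the tool goes at most 50 mm and 8.59 degrees, less where a joint would pass 70% of its speed; a pose out of reach is approached as far as the arm can. A call with a gripper value outside its range is refused whole. The fingers move at their own pace and stop on an object; "squeeze" is the grip in N (left out, the last holds). Time passes only in rows, so rows that repeat a pose let the fingers close. It gives the time, the measured TCP pose, the force and the opening at its end, in the units of the state.
- read_state(): the state, without advancing time (a new reading comes with each control period).
- camera(name): name is "scene" or "top" or "wrist"; returns (picture, depth): 480x640x3 uint8, red, green, blue; 480x640 float32, m along the optical axis (not along the pixel's ray), 0 where there is no reading.
- camera_params(name): a dict with "K" (3x3 intrinsics, pixels), "R" (3x3) and "t" (3): a world point X has camera coordinates R X + t; the wrist camera has in their place "mount" (4x4, takes a point from camera to tool coordinates, whose origin is the TCP and whose axes are the flange's). Camera axes: x right, y down, z forward; pixel columns grow to the right and rows downward; lengths in m; the calibration is good to about 2 mm. The wrist camera is an equidistant fisheye: a pixel r from the principal point sees the ray r / f radians off the axis. A picture is of the moment at which its call begins: read the wrist's pose just before it. camera_params takes no time and is no camera call.
- close_job(): hands the job in, once; it reports no verdict.
Trained networks look in the newest picture that a camera, given by its name, has taken for a name from the list of things; names that differ only in an ending like _2 or _b are one class to them, and where a whole thing is asked for, a point or a joint stands for the part that bears it (a point fixed in the world has none). Each returns a list of dicts, best first, with "score" (0 to 1); they miss things now and then, are a little off and sometimes report something else, mostly with a low value. They report only what shows in the picture. A call takes as long as a camera call.
- outline_of(label, camera): "pixels" (480x640 bool, what is visible of it) and "location" ([column, row] as shares, 0 to 1, of the picture: columns of its width, rows of its height, amid what is visible of it).
- tip_of(label, camera): "location" ([column, row] as shares, 0 to 1, of the picture: columns of its width, rows of its height: a listed point, or the origin of a listed thing).
The state is a dict: "time": time; "joint_positions": joint angles; "joint_vel": joint speeds; "joint_torque": joint torques, N m; "ee_pos": TCP position; "eef_rot": TCP orientation; "ft_force": force on the tool from outside, world axes, zero at the start; "torque": the same for the moment, N m; "width": finger opening in m.
Only numpy, scipy, OpenCV 4.12 (cv2) and the standard library are available. Lean on these libraries where they do the work, as an engineer would, in place of code of your own. Each camera call takes 0.05 s, during which the arm holds its last target. There are 200 camera calls.

## Task

A bench spring gauge is to be read under load. First turn the tare knob on top of its grey head until the knob's pointer stands at the zero lug, with the slide still fully home; then take the slide's upright pull grip and draw it out against its spring until the slide's pointer is level with the point of the clamped rider, and hold it there. Finish while still gripping and holding the slide at the mark, the knob still at zero, and leave the bottle, the mouse and the well rack beside the gauge where they are.

Things in the scene. Friction and masses are not known exactly. Their poses are not given: they have to be found in the camera images.
- spring_gauge: Fixed bench gauge; flat base 236 x 104 mm, top 30 mm above the worktop. Origin on the worktop on its centre line; x runs along the slide from pull end to head, y left, z up. Base from x = -125 to +111 mm. Grey head x = 15 to 105, y = -42 to +42, top at 82, with a white dial disc of radius 40 (face at 85). Steel stop block at x = -117, top at 48.
- zero_lug (a point): Top of the zero lug, a small steel block 10 x 6 mm, 89 mm above the worktop, on the dial's edge at the pull end (gauge x = 19 mm, y = 0); a thick line on the dial leads to it.
- knob_grip (a point): Middle of the tare knob's grip bar, on its vertical turning axis, 112 mm above the worktop, at gauge x = 60 mm. Black bar 44 mm long (knob x), 14 mm thick (knob y), heights 90 to 120; under it a round skirt, radius 23 mm, top at 92: keep fingertips above 93. Turns with the knob: the thin black pointer points along its -x.
- tare_knob (a joint): Angle of the tare knob, rad, counter-clockwise positive seen from above; 0 = pointer at the zero lug. It starts turned counter-clockwise by 0.5 to 1.3 rad, travels -1.6 to 1.6, and stays where it is left (friction about 0.05 N m).
- pull_grip (a point): Grasp point on the slide's upright pull grip, 106 mm above the worktop. Black block 16 mm thick along the slide (gauge x), 44 mm across, heights 85 to 123, on a 14 mm stem over a steel carriage 40 x 36 mm, top at 54. Moves with the slide; axes as the gauge's. At home it is 60 mm from the head's face (51 mm from the bush in it).
- puller (a joint): How far the slide is drawn out, m: 0 = home against the head's spring, 0.065 = end stop; it grows as the grip moves along the gauge's -x. The spring pulls it back with about 3.6 N at home and 120 N/m more (about 8 N at 0.04), so it returns if let go.
- slide_pointer (a point): Tip of the slide's steel pointer, a small flat arrow on the carriage's +y side, 25 mm from the centre line, 52 mm above the worktop; on the same gauge x as the pull grip.
- mark_rider: Rider clamped (fixed) on the gauge's base, 41 mm to +y of the centre line: dark steel block 16 x 16 x 22 mm with a brass screw head, 28 mm high in all. Origin under its centre on the base plate, axes as the gauge's. Its steel arrow, at its own x = 0, points to the slide; at the mark the slide pointer has x = 0 in this frame. It stands 25 to 50 mm from the pointer's home.
- mark_tip (a point): Point of the rider's arrow, 52 mm above the worktop, about 2.5 mm to the side of the slide pointer when the two are level.
- machine_corner (a point): Near left corner, on the worktop, of the box round the tall grey bench machine on the right (fixed, not part of the job). That box runs from here 330 mm to the right (world -y), 460 mm away (world +x), and 410 mm up: pass on the robot side of it, or left of it, when coming from the right.
- bottle: Bystander: brown screw-cap bottle, 45 mm across, 86 mm tall, on the left of the gauge's head. Origin under its centre.
- mouse: Bystander: black computer mouse, 107 x 63 x 37 mm, on the left of the slide. Origin under its centre.
- well_rack: Bystander: yellow rack of small wells, 86 x 124 x 22 mm, on the right of the slide. Origin under its centre.

How it is judged:
By the outcome, as a careful person would: the job done as asked, in the order asked, and still so for the second after the job is handed in, while the arm keeps its last pose, push and grip.
It also fails if it takes over 54 s, if anything falls off the work surface, if the arm or the gripper's body presses on something with over 40 N, if the wrist force passes 120 N, or if a joint passes its speed limit or range.

## Working session

There is one attempt and no reset: what is moved stays moved. The work goes in short steps, Python scripts to look and compute and a tool call to move; the robot and the scene stay as the last step left them, time stands still between calls to the robot, and variables do not carry over. Pictures are saved under pics/ and viewed, on a budget of 10 in all, crops included, one or two more only if the job needs it, and the job is handed in when it is done.

Besides the shell and the picture viewer there is one more tool, called after ">>>" as a command line: name --pt "numbers of a row" for each row, then --argument value for the rest. drive_tool: Moves the arm, as the interface text tells. Its arguments: {"type":"object","properties":{"deltas":{"type":"array"},"squeeze":{"type":"number"}},"required":["deltas"]}

```bash
mkdir -p pics; ls; cat > h.py <<'E'
from bench import *
import numpy as np, cv2
from scipy.spatial.transform import Rotation as Ro
def ray(cam,uv,st=None):
    p=camera_params(cam);K=p["K"]=np.array(p["K"])
    x=(uv[0]-K[0,2])/K[0,0];y=(uv[1]-K[1,2])/K[1,1]
    if cam=="wrist":
        st=st or read_state();M=np.array(p["mount"]);r=np.hypot(x,y)
        d=np.array([np.sin(r)*x/max(r,1e-9),np.sin(r)*y/max(r,1e-9),np.cos(r)])
        Rw=Ro.from_quat(st["eef_rot"]).as_matrix()
        return Rw@M[:3,3]+np.array(st["ee_pos"]),Rw@M[:3,:3]@d
    R=np.array(p["R"]);t=np.array(p["t"]);return -R.T@t,R.T@np.array([x,y,1])
def atz(cam,uv,z,st=None):
    o,d=ray(cam,uv,st);return o+d*(z-o[2])/d[2]
def tip(label,cam,z,st=None,n=2):
    out=[]
    for r in tip_of(label,cam)[:n]:
        uv=np.array(r["location"])*[640,480];out.append((round(r["score"],2),uv.round(1),atz(cam,uv,z,st).round(4)))
    return out
def save(cam,name):
    im,d=camera(cam);cv2.imwrite("pics/"+name,im[:,:,::-1]);return im,d
E
python3 - <<'E'
from h import *
s=read_state();print(s)
for c in("top","scene"):
    im,d=save(c,c+"0.png")
    for l,z in(("zero_lug",.089),("knob_grip",.112),("pull_grip",.106),("slide_pointer",.052),("mark_tip",.052),("spring_gauge",0),("mark_rider",.03),("bottle",0),("mouse",0),("well_rack",0),("machine_corner",0)):
        print(c,l,tip(l,c,z))
E
```

```text
pics
{'time': 0.0, 'joint_positions': array([-1.36261039,  0.3328876 , -0.06469052,  1.46093937,  0.02161788,
        1.34988206, -0.08849323]), 'joint_vel': array([ 1.22929936e-03,  4.60789537e-04,  7.50998037e-04, -7.29158100e-04,
        1.53924287e-03, -2.27443413e-03,  1.62107498e-05]), 'joint_torque': array([-1.59555311e-04, -6.23262620e+01,  2.43900984e-02, -3.89900708e+01,
       -6.14214898e-02,  3.96958133e-02,  1.54916534e-04]), 'ee_pos': array([0.14289722, 0.60807396, 0.23574501]), 'eef_rot': array([ 1.15125754e-01,  9.93350671e-01, -7.09092428e-04, -3.92225610e-05]), 'ft_force': array([-0.66959677,  0.10878557,  0.00648523]), 'torque': array([ 0.00330613, -0.04401747,  0.04717312]), 'width': 0.0869526028444811}
top zero_lug [(0.96, array([337.8, 229.5]), array([ 0.599 , -0.0455,  0.089 ]))]
top knob_grip [(0.8, array([341. , 204.9]), array([ 0.6411, -0.05  ,  0.112 ]))]
top pull_grip [(0.62, array([337.3, 265.7]), array([ 0.5316, -0.0444,  0.106 ]))]
top slide_pointer [(0.89, array([328. , 265.7]), array([ 0.5341, -0.029 ,  0.052 ]))]
top mark_tip [(0.38, array([324.4, 2
[... 1083 characters left out ...]
_tip [(0.62, array([291.6, 272.9]), array([ 0.5006, -0.0214,  0.052 ]))]
scene spring_gauge [(0.93, array([327.9, 284.9]), array([ 0.5792, -0.0377,  0.    ]))]
scene mark_rider [(0.65, array([283.7, 280.5]), array([ 0.4954, -0.0041,  0.03  ]))]
scene bottle [(0.71, array([307.8, 254.3]), array([0.6357, 0.0827, 0.    ]))]
scene mouse [(0.88, array([266.4, 274.6]), array([0.5146, 0.0757, 0.    ])), (0.56, array([417.6, 354.9]), array([ 0.5379, -0.2793,  0.    ]))]
scene well_rack [(0.84, array([378. , 331.9]), array([ 0.537, -0.2  ,  0.   ]))]
scene machine_corner [(0.67, array([416.9, 355.6]), array([ 0.5358, -0.2794,  0.    ])), (0.29, array([309. , 253.3]), array([0.6408, 0.0844, 0.    ]))]
```

```bash
python3 - <<'E'
import cv2
a=cv2.imread("pics/top0.png")[150:330,240:480];b=cv2.imread("pics/scene0.png")[180:360,220:460]
cv2.imwrite("pics/v1.png",cv2.resize(a,None,fx=3.3,fy=3.3,interpolation=cv2.INTER_CUBIC))
E
```

```text
(no output)
```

View pics/v1.png

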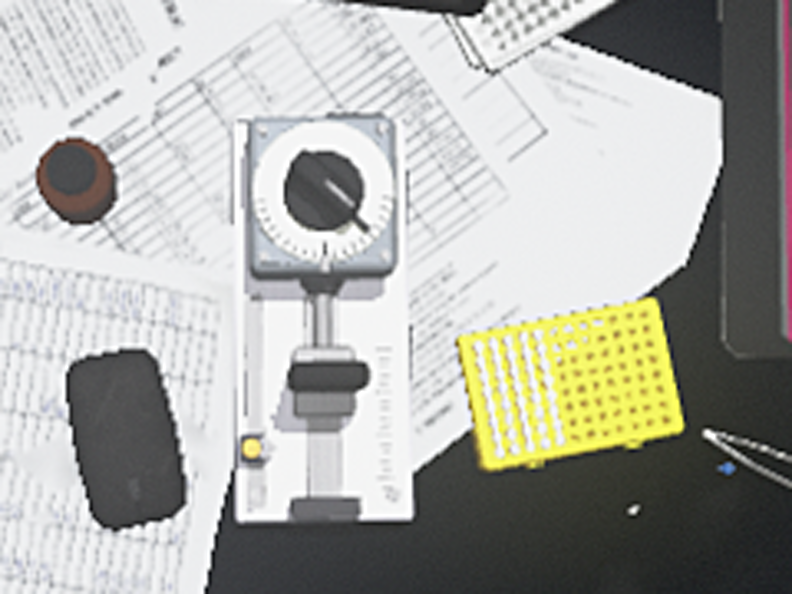

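View pics/scene0.png

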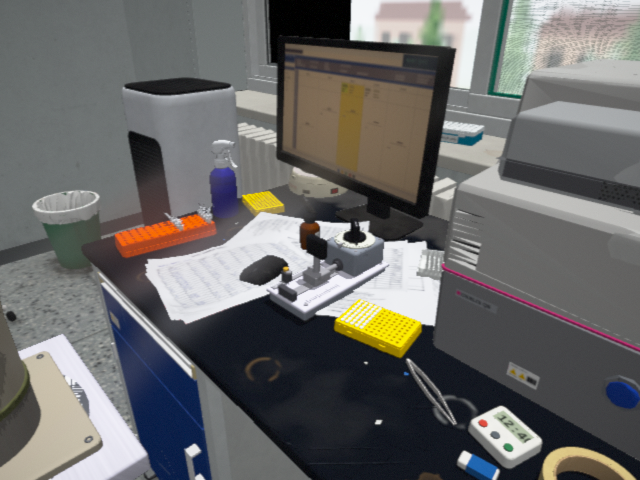

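The top view shows the gauge almost aligned with world x. Its knob is near (0.641, -0.050) and the pointer is turned about 45° CCW. The slide is home, and the rider's brass screw is at crop (252,448). Next I'll work out the approach.

```bash
cat >> h.py <<'E'
def delta(p,yaw):
    "tool delta to reach world p, tool down, tool y at yaw (rad, ccw) from world y; prints row"
    s=read_state();R=Ro.from_quat(s["eef_rot"])
    T=Ro.from_matrix(np.array([[-np.cos(yaw),-np.sin(yaw),0],[-np.sin(yaw),np.cos(yaw),0],[0,0,-1]]))
    rv=np.degrees((R.inv()*T).as_rotvec());sh=R.inv().apply(np.array(p)-s["ee_pos"])
    print("row",rv.round(2),sh.round(4));return rv,sh
E
python3 - <<'E'
from h import *
print(np.array(camera_params("wrist")["mount"]).round(3))
delta((.43,.38,.27),0.25)
delta((.59,-.05,.25),0.72)
E
```

```text
[[-0.001 -0.964 -0.266  0.073]
 [ 1.    -0.001  0.001  0.   ]
 [-0.001 -0.266  0.964 -0.148]
 [ 0.     0.     0.     1.   ]]
row [ 1.000e-02  0.000e+00 -2.755e+01] [-0.3317 -0.1567 -0.0334]
row [ 1.000e-02  0.000e+00 -5.448e+01] [-0.5858 -0.5387 -0.0135]
```

>>> drive_tool --pt "0 0 -27.5 -0.33 -0.157 -0.033 -1" --pt "0 0 -27.5 -0.33 -0.157 -0.033 -1" --pt "0 0 -27.5 -0.33 -0.157 -0.033 -1" --pt "0 0 -27.5 -0.33 -0.157 -0.033 -1" --pt "0 0 -27.5 -0.33 -0.157 -0.033 -1" --pt "0 0 -27.5 -0.33 -0.157 -0.033 -1" --pt "0 0 -27.5 -0.33 -0.157 -0.033 -1" --pt "0 0 -54.5 -0.586 -0.539 -0.0135 -1" --pt "0 0 -54.5 -0.586 -0.539 -0.0135 -1" --pt "0 0 -54.5 -0.586 -0.539 -0.0135 -1" --pt "0 0 -54.5 -0.586 -0.539 -0.0135 -1" --pt "0 0 -54.5 -0.586 -0.539 -0.0135 -1" --squeeze 30

```text
time: 2.4
ee_pos: [0.5009, 0.1706, 0.259]
eef_rot: [-0.354, 0.935, 0.0, 0.0]
ft_force: [1.2, -0.2, 0.9]
width: 0.0871
```

```bash
python3 - <<'E'
from h import *
delta((.59,-.05,.25),0.72)
E
```

```text
row [0.   0.04 0.16] [ 0.0791 -0.2243  0.009 ]
```

>>> drive_tool --pt "0 0 0 0.079 -0.224 0.009 -1" --pt "0 0 0 0.079 -0.224 0.009 -1" --pt "0 0 0 0.079 -0.224 0.009 -1" --pt "0 0 0 0.079 -0.224 0.009 -1" --pt "0 0 0 0.079 -0.224 0.009 -1" --pt "0 0 0 0.079 -0.224 0.009 -1" --pt "0 0 0 0.079 -0.224 0.009 -1"

```text
time: 3.1
ee_pos: [0.5889, -0.0487, 0.2496]
eef_rot: [-0.352, 0.936, 0.0, -0.0]
ft_force: [-0.2, 0.2, -0.6]
width: 0.0866
```

```bash
python3 - <<'E'
from h import *
s=read_state();print(s["ee_pos"],s["eef_rot"])
save("wrist","w1.png")
for l,z in(("zero_lug",.089),("knob_grip",.112),("pull_grip",.106),("slide_pointer",.052),("mark_tip",.052),("spring_gauge",0),("mark_rider",.03)):
    print(l,tip(l,"wrist",z,s))
E
```

```text
[ 0.58893137 -0.0486923   0.24957098] [-3.51637140e-01  9.36136362e-01  7.74925052e-05 -1.68641921e-04]
zero_lug [(0.92, array([316.2, 241.6]), array([ 0.5975, -0.0454,  0.089 ]))]
knob_grip [(0.91, array([282.1, 286.3]), array([ 0.6402, -0.0454,  0.112 ]))]
pull_grip [(0.8, array([363.5, 190.7]), array([ 0.5381, -0.0474,  0.106 ])), (0.7, array([378.3, 199.7]), array([ 0.5355, -0.0336,  0.106 ]))]
slide_pointer [(0.61, array([376. , 201.1]), array([ 0.5382, -0.0227,  0.052 ]))]
mark_tip [(0.62, array([409.8, 168.5]), array([ 0.4934, -0.0198,  0.052 ]))]
spring_gauge [(0.74, array([327.3, 208.2]), array([ 0.5798, -0.0462,  0.    ]))]
mark_rider [(0.76, array([412.6, 177. ]), array([ 0.4952, -0.0068,  0.03  ]))]
```

View pics/w1.png

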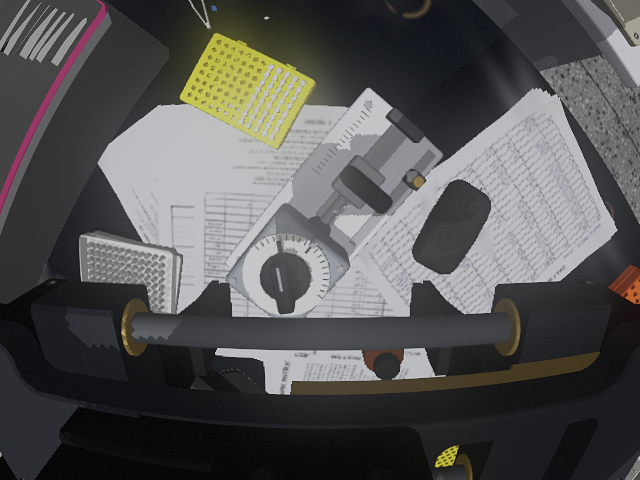

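The wrist view shows the knob centred near (283,280) and its pointer tip near (279,236). I'll enlarge that area to measure the pointer and bar angle.

```bash
python3 - <<'E'
from h import *
a=cv2.imread("pics/w1.png")[150:330,220:460]
cv2.imwrite("pics/v2.png",cv2.resize(a,None,fx=3.3,fy=3.3,interpolation=cv2.INTER_CUBIC))
E
```

```text
(no output)
```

View pics/v2.png

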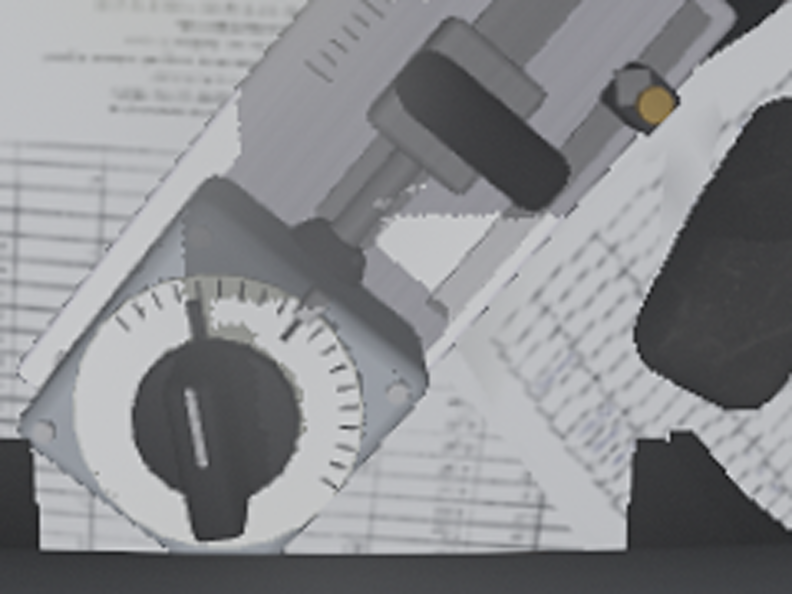

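```bash
python3 - <<'E'
from h import *
s=read_state()
def w(x,y,z): return atz("wrist",(220+x/3.3,150+y/3.3),z,s)[:2]
def ang(v): return round(float(np.arctan2(-v[1],-v[0])),3)
c=w(217,412,.085);print("disc",c)
for n,a,b in(("pointer",w(193,300,.088),w(202,335,.088)),("white",w(189,390,.12),w(205,467,.12)),("line",w(310,298,.087),w(288,338,.085))):
    print(n,a,b,ang(a-b),"to disc",ang(a-c))
print(w(193,300,.09),[w(217,x,.12) for x in(540,)])
print("railL",ang(w(440,15,.03)-w(15,370,.03)))
E
```

```text
disc [ 0.63968613 -0.04340006]
pointer [ 0.61889312 -0.06857561] [ 0.62468224 -0.0606881 ] 0.938 to disc 0.88
white [ 0.62800909 -0.05783506] [ 0.64091279 -0.04224255] 0.879 to disc 0.891
line [ 0.59846239 -0.04570445] [ 0.61102771 -0.04257048] 0.244 to disc 0.056
[ 0.61834439 -0.06874673] [array([ 0.65436545, -0.027385  ])]
railL -0.159
```

```bash
python3 - <<'E'
from h import *
delta((.640,-.0445,.19),0.885)
delta((.640,-.0445,.11),0.885)
E
```

```text
row [ 0.01  0.02 -9.36] [-0.0402 -0.0317  0.0599]
row [ 0.01  0.02 -9.36] [-0.0402 -0.0317  0.1399]
```

>>> drive_tool --pt "0 0 -9.4 -0.04 -0.032 0.03 -1" --pt "0 0 -9.4 -0.04 -0.032 0.06 -1" --pt "0 0 -9.4 -0.04 -0.032 0.1 -1" --pt "0 0 -9.4 -0.04 -0.032 0.12 -1" --pt "0 0 -9.4 -0.04 -0.032 0.14 -1" --pt "0 0 -9.4 -0.04 -0.032 0.14 -0.3" --pt "0 0 -9.4 -0.04 -0.032 0.14 0.2" --pt "0 0 -9.4 -0.04 -0.032 0.14 0.5" --pt "0 0 -9.4 -0.04 -0.032 0.14 0.5" --pt "0 0 -9.4 -0.04 -0.032 0.14 0.5" --squeeze 20

```text
time: 4.5
ee_pos: [0.6405, -0.0456, 0.1108]
eef_rot: [-0.428, 0.904, -0.0, 0.001]
ft_force: [-0.0, 0.6, -0.3]
width: 0.0549
```

```bash
python3 - <<'E'
from h import *
s=read_state();print(s["ee_pos"],s["width"],s["ft_force"],s["torque"])
save("wrist","w2.png")
for l,z in(("zero_lug",.089),("knob_grip",.112),("pull_grip",.106),("slide_pointer",.052),("mark_tip",.052)):
    print(l,tip(l,"wrist",z,s))
E
```

```text
[ 0.64052119 -0.04563025  0.11075262] 0.05490108236039995 [-0.00878572  0.5527397  -0.28603545] [ 0.05164979  0.05074705 -0.03888447]
zero_lug [(0.68, array([386.7, 243.6]), array([ 0.5987, -0.0462,  0.089 ]))]
knob_grip [(0.58, array([319.1, 316.6]), array([ 0.6406, -0.0459,  0.112 ]))]
pull_grip [(0.57, array([499.6, 165.1]), array([ 0.5365, -0.0475,  0.106 ]))]
slide_pointer [(0.58, array([479.8, 193.3]), array([ 0.5368, -0.0225,  0.052 ]))]
mark_tip [(0.54, array([528.2, 158.2]), array([ 0.4966, -0.0198,  0.052 ]))]
```

View pics/w2.png

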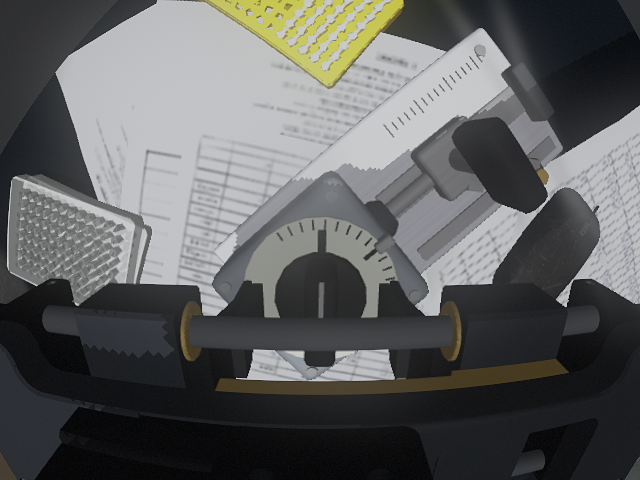

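>>> drive_tool --pt "0 0 0 0 0 0 1" --pt "0 0 0 0 0 0 1" --pt "0 0 0 0 0 0 1" --pt "0 0 0 0 0 0 1" --pt "0 0 0 0 0 0 1" --pt "0 0 0 0 0 0 1" --squeeze 20

```text
time: 5.4
ee_pos: [0.6404, -0.0459, 0.1098]
eef_rot: [-0.428, 0.904, -0.0, 0.0]
ft_force: [5.3, -1.6, -3.5]
width: 0.0136
```

```bash
python3 - <<'E'
from h import *
s=read_state();print(s["ee_pos"],s["width"],s["ft_force"],s["torque"])
delta(s["ee_pos"],0.012)
E
```

```text
[ 0.64041016 -0.04591258  0.10981712] 0.013598702890123566 [ 5.28016332 -1.57774199 -3.51464381] [-0.33833233 -1.02910474 -0.02528421]
row [-3.000e-02  3.000e-02  4.998e+01] [0. 0. 0.]
```

>>> drive_tool --pt "0 0 7 0 0 0 1" --pt "0 0 14 0 0 0 1" --pt "0 0 21 0 0 0 1" --pt "0 0 28 0 0 0 1" --pt "0 0 35 0 0 0 1" --pt "0 0 42 0 0 0 1" --pt "0 0 47 0 0 0 1" --pt "0 0 50 0 0 0 1" --pt "0 0 50 0 0 0 1" --pt "0 0 50 0 0 0 1"

```text
time: 6.4
ee_pos: [0.6401, -0.0452, 0.1098]
eef_rot: [-0.007, 1.0, 0.0, 0.0]
ft_force: [1.8, 0.3, -1.1]
width: 0.014
```

```bash
python3 - <<'E'
from h import *
s=read_state();print(s["ee_pos"],s["width"],s["ft_force"],s["torque"])
save("wrist","w3.png")
for l,z in(("zero_lug",.089),("knob_grip",.112),("pull_grip",.106),("slide_pointer",.052),("mark_tip",.052)):
    print(l,tip(l,"wrist",z,s))
delta(s["ee_pos"],0.012)
a=cv2.imread("pics/w3.png")[120:360,200:440]
cv2.imwrite("pics/v3.png",cv2.resize(a,None,fx=2.5,fy=2.5,interpolation=cv2.INTER_CUBIC))
E
```

```text
[ 0.64011841 -0.04521233  0.10981145] 0.01397796235277653 [ 1.83134567  0.34746217 -1.11629722] [ 0.17824221 -0.62138702 -0.02217617]
zero_lug [(0.83, array([316.6, 216.2]), array([ 0.5995, -0.0473,  0.089 ]))]
knob_grip []
pull_grip [(0.67, array([316.6,  72.5]), array([ 0.537 , -0.0479,  0.106 ]))]
slide_pointer [(0.77, array([363.3,  87.9]), array([ 0.5343, -0.0229,  0.052 ])), (0.42, array([365.8,  24.9]), array([ 0.497 , -0.0217,  0.052 ]))]
mark_tip [(0.64, array([366.1,  92.3]), array([ 0.5367, -0.0214,  0.052 ])), (0.57, array([368.4,  24.9]), array([ 0.4969, -0.0203,  0.052 ]))]
row [0.04 0.   0.03] [0. 0. 0.]
```

View pics/v3.png

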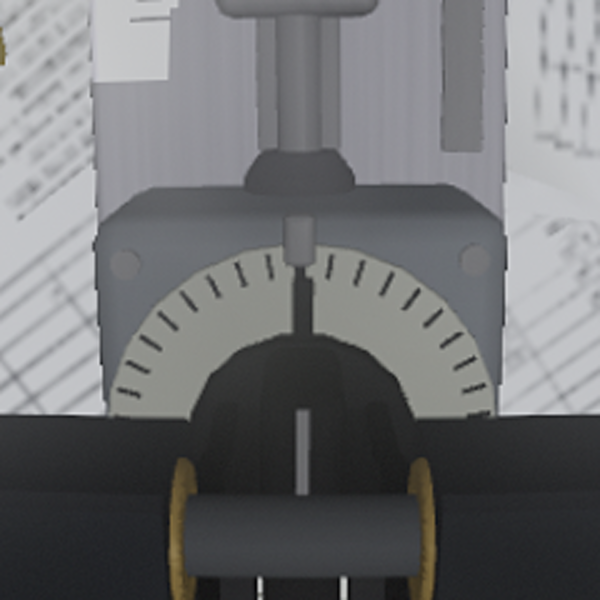

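```bash
python3 - <<'E'
from h import *
s=read_state();g=cv2.cvtColor(cv2.imread("pics/w3.png"),6).astype(float)
print(camera_params("wrist")["K"])
for r in range(206,256,3): print(r,g[r,310:333].astype(int))
for r in (125,140,155,170): print(r,g[r,296:346].astype(int))
E
```

```text
[[371.64829954   0.         320.44226277]
 [  0.         371.64829954 245.79089188]
 [  0.           0.           1.        ]]
206 [91 90 90 87 85 87 93 95 95 95 96 96 96 95 89 87 88 91 90 90 91 91 93]
209 [100 101 102  88  95 103 109 112 111 113 114 116 117 114 108  97  94 101
 101 101 101 101 101]
212 [103 103 102  86  95 104 109 111 112 113 114 116 116 112 108  98  94 102
 102 102 102 102 103]
215 [104 104 106  87  96 104 109 111 111 112 114 113 115 112 108  99  98 104
 104 104 105 104 105]
218 [104 115 126  88  97 104 109 111 111 112 113 113 115 111 106 102 113 123
 116 115 115 105 102]
221 [144 144 145 113 101 104 109 110 111 112 111 113 113 112 105 102 123 147
 144 145 145 137 120]
224 [144 143 145 117 103 103 107 109 111 111 111 112 112 110 105 101 123 146
 145 144 149  87  58]
227 [146 143 143 145 141 142 144 118  61  63  63  61 118 139 145 144 143 144
 145 145 128  69  66]
230 [147 143 143 143 143 144 141 114  66  59  61  57  99 122 123 136 145 145
 145 144  84  56 123]
233 [143 144 143 143 143 146 120  78  58  59  62  60  61  60  56  96 131 146
 145 144 144 146 145]
236 [14
[... 793 characters left out ...]
91  89  88  87  85
  85  86  84  82  83  82  81  80  79  79  78  76  75  77]
140 [146 150 149 147 148 152 127 116 121 122 122 123 123 123 108 103 106 111
 113 114 115 116 118 121 122 119 115 113 110 109 105 103 109 118 117 118
 119 119 116 110 135 145 144 144 145 144 145 146 147 146]
155 [147 148 149 147 147 149 137 117 118 121 120 121 121 121 112  99 105 109
 111 113 114 115 118 120 121 121 115 112 111 109 105 103 109 118 120 118
 118 120 117 112 132 144 144 144 146 145 144 145 147 146]
170 [145 145 147 146 145 145 151 114 115 119 119 120 120 121 119  93 100 106
 109 111 112 113 114 118 119 119 115 112 109 108 105 102 104 118 117 117
 119 118 117 113 129 144 143 144 145 143 144 144 145 145]
```

The pointer's centre is at column 320.8, and the lug and dial line are at about 319.4. That leaves roughly 0.016 rad to turn back CCW.

>>> drive_tool --pt "0 0 -1 0 0 0 1" --pt "0 0 -1 0 0 0 1" --pt "0 0 -1 0 0 0 1" --pt "0 0 -1 0 0 0 1"

```text
time: 7.1
ee_pos: [0.6401, -0.0452, 0.1098]
eef_rot: [-0.015, 1.0, 0.0, -0.0]
ft_force: [3.9, 3.8, -1.9]
width: 0.0139
```

```bash
python3 - <<'E'
from h import *
s=read_state();delta(s["ee_pos"],0.028)
im,_=save("wrist","w4.png");g=cv2.cvtColor(im,7).astype(float)
for r in (212,218,224,227,230,236,242,248): print(r,g[r,310:333].astype(int))
E
```

```text
row [0.03 0.   0.09] [0. 0. 0.]
212 [102 103 102 103  96  94 100 107 111 111 113 115 116 115 116 110 105 102
 103 101 102 101 101]
218 [105 114 113 124 112 100 102 108 110 112 112 113 114 115 114 109 102 106
 125 116 116 105 103]
224 [145 144 144 145 146 117 100 105 110 109 111 111 113 114 111 108 105 123
 146 144 144 147 110]
227 [112 147 144 143 144 144 144 144 128  71  63  63  62 112 137 143 142 145
 145 145 146 150  94]
230 [ 90 147 143 143 143 144 139 130 113  70  60  61  57  94 127 141 145 144
 144 144 147 116  70]
236 [144 143 143 143 144 146 122  78  57  60  60  60  60  59  54 120 147 145
 144 145 145 145 144]
242 [143 143 143 144 144 146 122  79  56  58  59  59  58  58  53 119 147 144
 144 143 144 143 145]
248 [142 143 142 143 143 146 121  77  54  56  57  57  57  55  50 121 147 144
 144 143 143 143 144]
```

```bash
python3 - <<'E'
from h import *
s=read_state();print(s["joint_positions"].round(3))
delta((.5355,-.048,.21),0.028-np.pi/2)
E
```

```text
[-0.37   0.495  0.491  1.584 -0.251  1.127  1.78 ]
row [ 2.000e-02 -2.000e-02  9.009e+01] [ 0.1046  0.0004 -0.1002]
```

>>> drive_tool --pt "0 0 0 0 0 0 0.3" --pt "0 0 0 0 0 0 0" --pt "0 0 0 0 0 0 -0.3" --pt "0 0 0 0 0 -0.02 -0.3" --pt "0 0 0 0 0 -0.06 -0.3" --pt "0 0 0 0 0 -0.1 -0.3" --pt "0 0 0 0 0 -0.1 -0.3"

```text
time: 7.85
ee_pos: [0.6424, -0.0467, 0.2158]
eef_rot: [-0.014, 1.0, -0.0, 0.004]
ft_force: [0.8, -1.3, -0.4]
width: 0.055
```

```bash
python3 - <<'E'
from h import *
s=read_state();print(s["joint_positions"].round(3))
delta((.5355,-.048,.21),0.028-np.pi/2)
E
```

```text
[-0.389  0.406  0.523  1.469 -0.206  1.312  1.749]
row [ 0.37  0.39 90.02] [0.1069 0.0018 0.0049]
```

>>> drive_tool --pt "0 0 8 0.02 0 0 -0.3" --pt "0 0 16 0.04 0 0 -0.3" --pt "0 0 24 0.06 0 0 -0.3" --pt "0 0 32 0.08 0 0 -0.3" --pt "0 0 40 0.107 0.001 0 -0.3" --pt "0 0 48 0.107 0.001 0 -0.3" --pt "0 0 56 0.107 0.001 0 -0.3" --pt "0 0 64 0.107 0.001 0 -0.3" --pt "0 0 72 0.107 0.001 0 -0.3" --pt "0 0 80 0.107 0.001 0 -0.3" --pt "0 0 88 0.107 0.001 0 -0.3" --pt "0 0 90 0.107 0.001 0 -0.3"

```text
time: 9.05
ee_pos: [0.5328, -0.0481, 0.2094]
eef_rot: [0.699, 0.715, -0.0, -0.0]
ft_force: [-0.3, 0.9, -0.2]
width: 0.0566
```

>>> drive_tool --pt "0 0 0 0 0 0 -0.3" --pt "0 0 0 0 0 0 -0.3"

```text
time: 9.25
ee_pos: [0.5329, -0.0479, 0.2096]
eef_rot: [0.696, 0.718, -0.0, -0.0]
ft_force: [-0.0, 0.5, 0.3]
width: 0.0564
```

```bash
python3 - <<'E'
from h import *
s=read_state();print(s["joint_positions"].round(3))
save("wrist","w5.png")
for l,z in(("zero_lug",.089),("knob_grip",.112),("pull_grip",.106),("slide_pointer",.052),("mark_tip",.052)):
    print(l,tip(l,"wrist",z,s))
delta((.5355,-.048,.103),0.028-np.pi/2)
E
```

```text
[-0.651  0.169  0.733  1.77  -0.119  1.248  0.144]
zero_lug [(0.63, array([409.1, 244. ]), array([ 0.6001, -0.0454,  0.089 ]))]
knob_grip [(0.95, array([469. , 247.4]), array([ 0.64  , -0.0406,  0.112 ]))]
pull_grip [(0.86, array([324.8, 249.5]), array([ 0.5356, -0.0468,  0.106 ])), (0.41, array([322.5, 348. ]), array([ 0.5365, -0.1267,  0.106 ]))]
slide_pointer [(0.91, array([320.9, 201.5]), array([ 0.5321, -0.021 ,  0.052 ]))]
mark_tip [(0.95, array([276.5, 195. ]), array([ 0.4952, -0.0164,  0.052 ]))]
row [-0.   -0.01  0.09] [-0.0003  0.0024  0.1068]
```

View pics/w5.png

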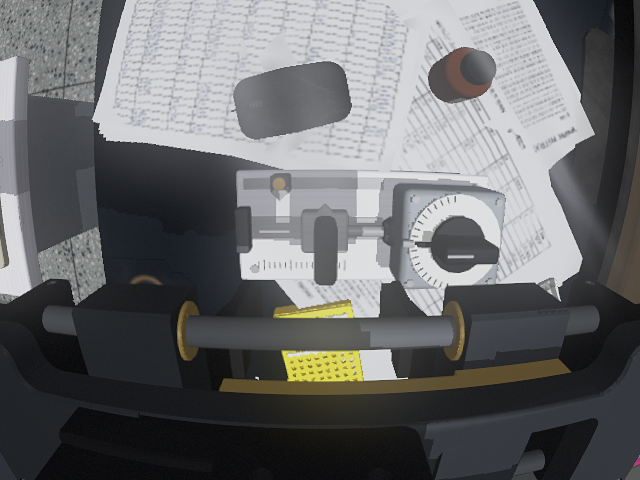

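>>> drive_tool --pt "0 0 0 0 0.0025 0.03 -0.3" --pt "0 0 0 0 0.0025 0.06 -0.3" --pt "0 0 0 0 0.0025 0.09 -0.3" --pt "0 0 0 0 0.0025 0.107 -0.3" --pt "0 0 0 0 0.0025 0.107 0" --pt "0 0 0 0 0.0025 0.107 0.4" --pt "0 0 0 0 0.0025 0.107 1" --pt "0 0 0 0 0.0025 0.107 1" --pt "0 0 0 0 0.0025 0.107 1" --pt "0 0 0 0 0.0025 0.107 1" --squeeze 35

```text
time: 10.55
ee_pos: [0.5358, -0.0476, 0.1032]
eef_rot: [0.697, 0.717, 0.0, 0.0]
ft_force: [0.4, -0.8, 0.5]
width: 0.0164
```

```bash
python3 - <<'E'
from h import *
s=read_state();print(s["width"])
im,_=save("wrist","w6.png")
for l,z in(("slide_pointer",.052),("mark_tip",.052)):
    print(l,tip(l,"wrist",z,s))
a=cv2.imread("pics/w6.png")[60:260,160:420]
cv2.imwrite("pics/v6.png",cv2.resize(a,None,fx=3,fy=3,interpolation=cv2.INTER_CUBIC))
E
```

```text
0.016399112460284006
slide_pointer [(0.87, array([321.4, 232.2]), array([ 0.5353, -0.0217,  0.052 ]))]
mark_tip [(0.61, array([252.4, 229.2]), array([ 0.497, -0.021,  0.052]))]
```

View pics/v6.png

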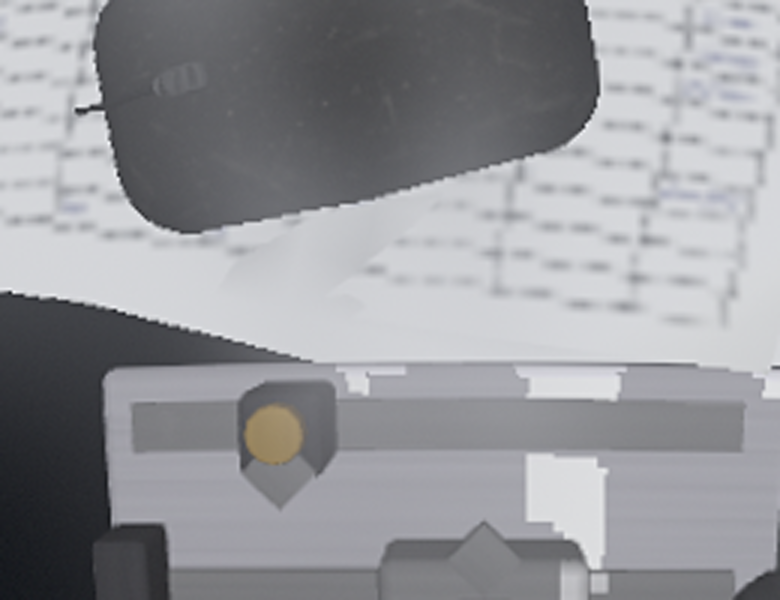

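The rider tip is at (253.7,229.7) and the slide tip at (321.7,234). Both are clearly visible.

```bash
python3 - <<'E'
from h import *
s=read_state();a=atz("wrist",(321.7,234),.052,s);b=atz("wrist",(253.7,229.7),.052,s)
print(a,b,(a-b)@[np.cos(.028),np.sin(.028),0])
E
```

```text
[ 0.53586449 -0.02274676  0.052     ] [ 0.49811512 -0.02127659  0.052     ] 0.03769341270255799
```

>>> drive_tool --pt "0 0 0 0 -0.006 0 1" --pt "0 0 0 0 -0.012 0 1" --pt "0 0 0 0 -0.018 0 1" --pt "0 0 0 0 -0.024 0 1" --pt "0 0 0 0 -0.03 0 1" --pt "0 0 0 0 -0.034 0 1" --pt "0 0 0 0 -0.037 0 1" --pt "0 0 0 0 -0.037 0 1" --pt "0 0 0 0 -0.037 0 1" --pt "0 0 0 0 -0.037 0 1" --squeeze 45

```text
time: 11.7
ee_pos: [0.4995, -0.0486, 0.1032]
eef_rot: [0.697, 0.717, 0.001, 0.001]
ft_force: [7.6, 0.3, -2.4]
width: 0.0157
```

```bash
python3 - <<'E'
from h import *
s=read_state();print(s["width"],s["ft_force"],s["ee_pos"])
im,_=save("wrist","w7.png")
for l,z in(("slide_pointer",.052),("mark_tip",.052)):
    print(l,tip(l,"wrist",z,s))
a=cv2.imread("pics/w7.png")[180:270,270:380]
cv2.imwrite("pics/v7.png",cv2.resize(a,None,fx=6,fy=6,interpolation=cv2.INTER_CUBIC))
E
```

```text
0.01566440400818578 [ 7.62431514  0.34530299 -2.36580143] [ 0.49948599 -0.04856506  0.10319676]
slide_pointer [(0.95, array([319.9, 234.5]), array([ 0.4983, -0.024 ,  0.052 ]))]
mark_tip [(0.64, array([317.4, 227.7]), array([ 0.4968, -0.0202,  0.052 ]))]
```

View pics/v7.png

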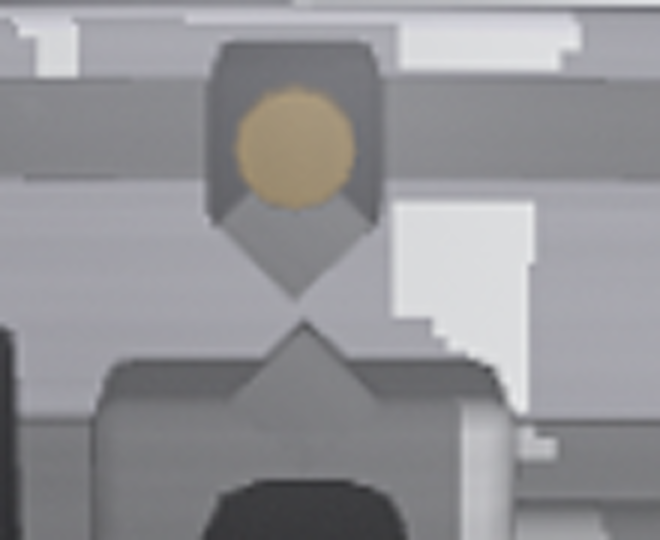

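Rider tip is at crop x=297 and the slide tip at 305, so about 0.75 mm remains.

>>> drive_tool --pt "0 0 0 0 -0.0008 0 1" --pt "0 0 0 0 -0.0008 0 1" --pt "0 0 0 0 -0.0008 0 1" --pt "0 0 0 0 -0.0008 0 1" --pt "0 0 0 0 -0.0008 0 1"

```text
time: 12.35
ee_pos: [0.4987, -0.0486, 0.1032]
eef_rot: [0.697, 0.717, 0.001, 0.001]
ft_force: [7.8, 0.6, -2.9]
width: 0.0158
```

```bash
python3 - <<'E'
from h import *
s=read_state();print(s["width"],s["ft_force"],s["ee_pos"],s["time"])
im,_=save("wrist","w8.png")
print(tip("slide_pointer","wrist",.052,s),tip("mark_tip","wrist",.052,s),tip("knob_grip","wrist",.112,s))
a=cv2.imread("pics/w8.png");b=cv2.resize(a[180:270,270:380],None,fx=5,fy=5,interpolation=cv2.INTER_CUBIC)
c=cv2.resize(a[150:330,400:580],(450,450),interpolation=cv2.INTER_CUBIC)[:,:250]
cv2.imwrite("pics/v8.png",np.hstack([b,c]))
E
```

```text
0.015846347491716182 [ 7.8022974  0.6121061 -2.8816914] [ 0.49872897 -0.04856752  0.1032216 ] 12.35
[(0.89, array([320.3, 235.5]), array([ 0.4978, -0.0246,  0.052 ]))] [(0.97, array([323.3, 227.1]), array([ 0.4993, -0.0198,  0.052 ]))] []
```

View pics/v8.png

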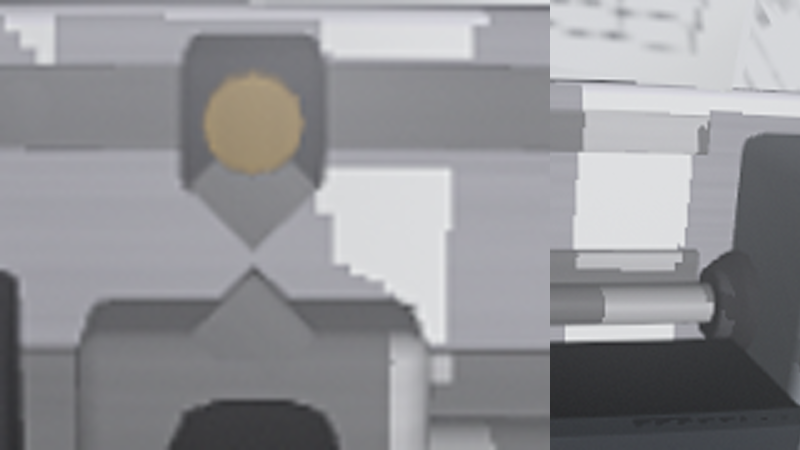

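The tips are level, both at crop x≈253. As a last check, I'll see whether the knob stayed at zero after release, using w5 and the current top view. This is one picture past budget.

```bash
python3 - <<'E'
from h import *
save("top","top1.png")
a=cv2.imread("pics/w5.png")[200:290,390:500];b=cv2.imread("pics/top1.png")[150:320,255:425]
cv2.imwrite("pics/v9.png",np.hstack([cv2.resize(a,(440,360),interpolation=2),cv2.resize(b,(360,360),interpolation=2)]))
E
```

```text
(no output)
```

View pics/v9.png

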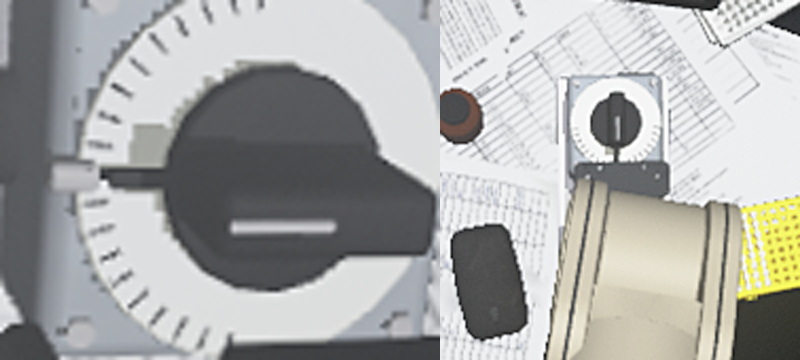

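The pointer lies on the zero line after release, and the top view shows the knob still at zero with the bottle, mouse and rack undisturbed. I'm handing the job in.

```bash
python3 -c "
from bench import *
print(close_job())"
```

```text
the job is handed in; nothing more can be done
None
```

I turned the tare knob back to the zero lug with the slide home. I then gripped the slide's pull grip on its front and back faces, drew it out about 37 mm, and handed the job in while still holding it there, at about 12.5 s on the robot's clock.

**Knob:** after a small 1° correction its pointer was within about 0.2 px (0.1 mm) of the lug and the dial line. A wrist picture after release and a top picture at the end both show it still at zero.

**Slide:** in the last wrist picture its tip and the rider's tip were level, to about 0.2 mm by eye. The spring load read about 7.8 N, with the grip commanded at 45 N.

**Bystanders:** the mouse, the bottle and the visible part of the rack look undisturbed in the final top view. The arm hid the rest of the rack.

**Disagreements:** in the last picture the trained network's points for the two tips differed by about 1.5 mm along the slide. Between the last two pictures its rider point moved by about 2.5 mm, although the rider is fixed, so I trusted the enlarged picture. The first estimate of the gauge's angle (0.012 rad) was also off, and I corrected it to 0.028 rad from the lug picture.

I viewed 11 pictures, one over the budget.

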